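Turn a print plate home in its registration jig and lock it

ROBOT

A 6-joint arm with a two-finger parallel gripper is mounted at the origin on the work surface. World frame = base frame: x ahead of the robot, y to its left, z up, the work surface at z = 0. Lengths are in m, angles in rad, forces in N, time in s.
With the tool pointing down it reaches from about 0.25 to 0.775 m from the base axis. Payload 4 kg.
Tool frame: the origin (TCP) lies midway between the tips of the shut fingers; the grasp point (between the pads) lies 19 mm behind it; x points along the fingers, y is the direction in which the jaws open and shut, and the axes are right-handed (so a half turn about x gives the same grasp; the last joint's range is limited). The gripper opens to 94 mm and grips with 3 to 60 N. Pads are 16 mm wide; open, the fingers measure 119 mm over their backs; the gripper's body (75 mm by 177 mm) begins 78 mm behind the grasp point.
Start: joints at [-1.329, 0.087, 1.371, -0, 1.684, -0.103], TCP at [0.186, -0.518, 0.206] pointing down, gripper open.
Joint ranges: [-3.1, 3.1], [-0.76, 2.03], [0.27, 2.55], [-1.08, 4.22], [0.17, 2.65], [-2.57, 2.57]. Speed limits (rad/s): [2.79, 2.79, 3.14, 3.14, 3.14, 3.14].

INTERFACE

Orientations are given as [roll, pitch, yaw] about the fixed x, y, z axes, in that order (R = Rz(yaw) Ry(pitch) Rx(roll)).
In Python, from workcell import arm gives the robot as it stands.
- The arm moves only by the tool step_arm, never from a script. Its arguments are lists of equal length, an entry for each row: "slide": the shift along the tool's x, y, z in cm, a list of three; "delta_rot": the turn, a rotation vector about the tool's x, y, z in degrees, a list of three. In form: {"slide": [[dx, dy, dz], ...], "delta_rot": [[wx, wy, wz], ...]}. A call has exactly 5 rows; each row shifts and turns the commanded pose from where the row before left it, along the tool's axes as they then stand; what a row does not reach is not made up. A row lasts 1/12 s, in which the tool goes at most 41.7 mm and 7.16 degrees, less where a joint would pass 70% of its speed; a pose out of reach is approached as far as the arm can. A call is refused whole if a number of a shift passes 4.17 or a number of a turn 7.16, either way. A call with a gripper value outside its range is refused whole. "fingers" is the finger opening in cm, from 0 to 9.4, set as the call begins (left out, the last holds). The fingers move at their own pace and stop on an object; "grip_force" is the grip in N (left out, the last holds). Time passes only in rows, so rows that do not move let the fingers close, or fill a call up. It gives the time, the measured TCP pose, the force and the opening at its end, in the units of the state.
- arm.observe(): the state, without advancing time (a new reading comes with each control period).
- arm.snapshot(name): name is "scene" or "top" or "wrist"; returns a dict with "pixels" (400x640x3 uint8, red, green, blue), "vertical_fov" (degrees; the focal length in pixels is half the picture's height over the tangent of half this angle, whatever the lens; pixels are square), "cx", "cy" (the principal point, pixels), "rvec" (rotation vector, rad) and "tvec" (3), from world to camera coordinates, as OpenCV has them; the wrist camera has in their place "hand_eye" (4x4, takes a point from camera to tool coordinates, whose origin is the TCP and whose axes are the tool frame's). Camera axes: x right, y down, z forward; pixel columns grow to the right and rows downward; lengths in m; the calibration is good to about 2 mm. A picture is of the moment at which its call begins: read the wrist's pose just before it. There is no depth.
- arm.sign_off(): hands the job in, once; it reports no verdict.
The state is a dict: "t": time; "joint_positions": joint angles; "qvel": joint speeds; "joint_torque": joint torques, N m; "ee_pos": TCP position; "eef_rot": TCP orientation; "force": force on the tool from outside, world axes, zero at the start; "wrist_torque": the same for the moment, N m; "opening": opening from 0.0 (shut) to 1.0 (fully open).
Only numpy, scipy, OpenCV 4.12 (cv2) and the standard library are available. Lean on these libraries where they do the work, as an engineer would, in place of code of your own. Each camera call takes 0.05 s, during which the arm holds its last target.

TASK

On the wooden jig, bring the notched corner of the aluminium plate against the round peg and, with the notch bearing on the peg, push the opposite corner so that the plate slides round on the board until its long edge is pressed home against the tip of the stop's set screw; push gently and do not lift the plate. Then swing the keeper bar fully round over the plate's edge, leaving the plate home on peg and screw. Leave everything else where it is.

Things in the scene. Friction and masses are not known exactly. Their poses are not given: they have to be found in the camera images.
- jig: Wooden jig board, 285 x 275 x 15 mm, fixed on the table. Origin at its underside, under the peg's axis; z up, board top at z = 15 mm. In this 'jig frame' the board spans x -70 to 215 and y -110 to 165 mm. Its x axis points to the robot's right (world -y), its y axis away from the robot (world +x), each within about 20 degrees.
- peg: Upright round steel peg, 16 mm in diameter, 28 mm tall, fixed on the board; origin at the centre of its foot, at (0, 0, 15) mm in the jig frame.
- stop: Steel stop block, 34 (x) x 22 (y) x 26 (z) mm, fixed on the board, axes as the jig's. Origin at the foot of the middle of its -y face, at (120, 114, 15) mm in the jig frame. Out of that face, 6 mm above the board, a 10 mm thick set screw points to -y; its tip stands 5.5 to 14.5 mm out, set differently each time and not measured: find it by feel. It is stiff and does not turn or give.
- plate: Aluminium plate, 170 x 120 x 8 mm, 0.34 to 0.5 kg, flat on the board. Plate frame: x -16 to 154, y -16 to 104 mm; the corner x < 8, y < 8 is cut out (square notch). Origin on the underside, where the peg's axis stands when both notch faces touch the peg. Home: origin on the peg's axis, axes within 0.04 rad of the jig's. Starts 0.25 to 0.5 rad clockwise from the jig, notch up to 16 mm off peg.
- plate_edge (a point): Point on the plate's long edge (y = 104) that meets the screw tip when home: (120, 104, 4) mm in the plate frame. Pressed home, the screw should carry 2 N or more for a moment: about 1 N m of push about the peg, of which up to 0.4 goes in friction, more if the finger bears down. The notch may still stand a few mm off the peg when the edge first meets the screw: some 7 N along -x then seats it.
- plate_corner (a point): Corner opposite the notch, (154, 104, 4) mm in the plate frame. Pushing the short face x = 154 near it towards -x turns the plate counter-clockwise and carries the notch onto the peg. Follow the arc about the peg: a straight push makes the finger drag on the face and jams the plate on the peg. Sliding takes 1 to 5 N; over 15 N is too rough.
- keeper (a joint): Angle (rad) of the keeper bar about its upright pivot. 0: bar along -x of the jig, clear of the plate; grows counter-clockwise from above to the end stop at 1.57: bar along -y of the jig, over the plate's edge. Starts at 0 to 0.4, stays where it is left; takes about 2 N at the knob.
- keeper_pivot (a point): Pivot axis of the keeper, at the top of the bar (35 mm above the table), at (35, 135) mm in the jig frame. The steel bar is 16 mm wide, 8 mm thick, and reaches 67 mm from the pivot at its knob end; its underside passes 4 mm above the plate.
- keeper_knob (a point): Top centre of the keeper's upright round black knob, 14 mm in diameter, 28 mm tall (35 to 63 mm above the table), 60 mm from the pivot.
- tub: Bystander: small white tub with black lid, 36 mm across, 35 mm tall, standing on the jig board near the notched corner; origin at the centre of its underside.
- tape: Bystander: small roll, 42 mm across, 18 mm tall, lying on the jig board beyond the stop; origin at the centre of its underside.
- ink: Bystander: black ink bottle, 52 mm across, 130 mm tall; origin at the centre of its underside.
- spray: Bystander: clear bottle, 60 mm across, 160 mm tall; origin at the centre of its underside.
- cup: Bystander: white cup, 72 mm across, 85 mm tall; origin at the centre of its underside.
- driver: Bystander: screwdriver lying on the table.
- spanner: Bystander: wrench lying on the table.
There are look-alikes about, which are no part of the job. Of the things that look like the plate, the largest one is meant.

How it is judged:
By the outcome, as a careful person would: the job done as asked, in the order asked, and still so for the second after the job is handed in, with the robot touching nothing.
It also fails if it takes over 72 s, if anything falls off the work surface, if the arm or the gripper's body presses on something with over 40 N, if the wrist force passes 120 N, or if a joint passes its speed limit or range.

## Working session

There is one attempt and no reset: what is moved stays moved. The work goes in short steps, Python scripts to look and compute and a tool call to move; the robot and the scene stay as the last step left them, time stands still between calls to the robot, and variables do not carry over. Pictures are saved under pics/ and viewed, and the job is handed in when it is done.

Besides the shell and the picture viewer there is one more tool, called after ">>>" as name(argument=value, ...) on one line, values as JSON. step_arm: Moves the arm, as the interface text tells. Its arguments: {"type":"object","properties":{"slide":{"type":"array","items":{"type":"array","items":{"type":"number"}}},"delta_rot":{"type":"array","items":{"type":"array","items":{"type":"number"}}},"fingers":{"type":"number"},"grip_force":{"type":"number"}},"required":["slide","delta_rot"]}

```bash
mkdir -p pics; ls; python3 - <<'E'
from workcell import arm
import cv2,json
print(arm.observe())
for n in ["scene","top","wrist"]:
    s=arm.snapshot(n); cv2.imwrite(f"pics/{n}0.png",s["pixels"][:,:,::-1]); print(n,{k:v for k,v in s.items() if k!="pixels"})
E
```

```text
pics
{'t': 0.0, 'joint_positions': array([-1.32908737e+00,  8.79894118e-02,  1.37222295e+00, -1.66049351e-05,
        1.68358784e+00, -1.03095996e-01]), 'qvel': array([ 4.35406291e-04,  3.32343804e-04, -9.99248285e-04, -1.18390124e-03,
        1.02005943e-03, -7.58846250e-05]), 'joint_torque': array([-5.61973102e-04, -3.40189326e+01, -3.02427363e+01,  7.17200479e-02,
        3.32195393e-02, -1.71275174e-04]), 'ee_pos': array([ 0.18577068, -0.51710817,  0.20430125]), 'eef_rot': array([-1.6664165 ,  1.56858872,  1.81997925]), 'force': array([-0.53097195, -0.31985893, -0.53455492]), 'wrist_torque': array([-0.03773442,  0.02321829,  0.00224401]), 'opening': 1.002333508645741}
scene {'vertical_fov': 52.0815451703604, 'cx': 316.9508824342775, 'cy': 194.9730753873755, 'rvec': array([ 2.02008784,  1.02239713, -0.53086372]), 'tvec': array([-0.31588153, -0.17664416,  1.42979348])}
top {'vertical_fov': 52.86909653628699, 'cx': 323.8962641157538, 'cy': 199.10018089067648, 'rvec': array([ 2.16971064, -2.12964398,  0.10066201]), 'tvec': array([0.04482323, 0.52713683, 1.1195224 ])}
wrist {'vertical_fov': 65.92386256450159, 'cx': 320.6883990389394, 'cy': 201.05155668839163, 'hand_eye': array([[ 1.50073175e-04, -2.90312156e-01,  9.56931988e-01,
        -1.79102207e-01],
       [ 9.99999892e-01,  4.64367025e-04, -1.59486429e-05,
        -1.53904824e-03],
       [-4.39737576e-04,  9.56931887e-01,  2.90312195e-01,
        -8.48962457e-02],
       [ 0.00000000e+00,  0.00000000e+00,  0.00000000e+00,
         1.00000000e+00]])}
```

View pics/scene0.png

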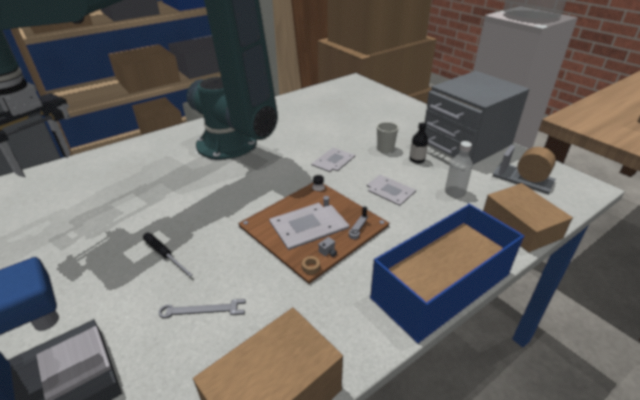

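View pics/top0.png

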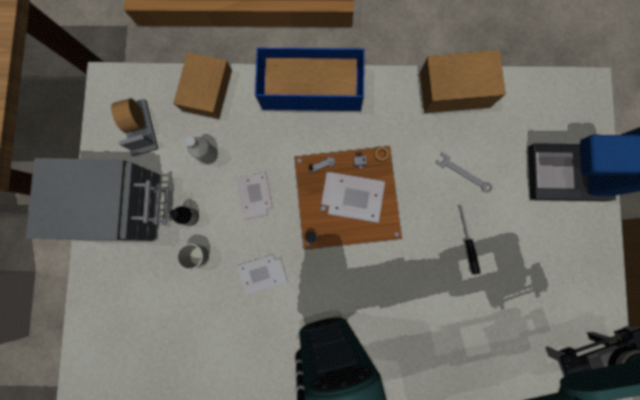

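View pics/wrist0.png

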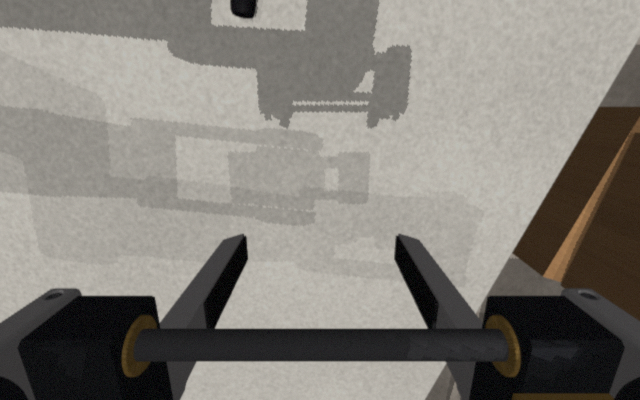

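```bash
cat > h.py <<'E'
import numpy as np,cv2
from scipy.spatial.transform import Rotation as R
from workcell import arm
def K(s):
    f=200/np.tan(np.radians(s["vertical_fov"])/2); return np.array([[f,0,s["cx"]],[0,f,s["cy"]],[0,0,1]])
def ext(s,st=None):
    # returns Rcw(cam->world), cam origin
    if "rvec" in s:
        r=R.from_rotvec(s["rvec"]).as_matrix(); return r.T,-r.T@s["tvec"]
    T=np.array(s["hand_eye"]); Rt=R.from_euler("xyz",st["eef_rot"]).as_matrix()
    return Rt@T[:3,:3], st["ee_pos"]+Rt@T[:3,3]
def cast(s,uv,z,st=None):
    Rc,o=ext(s,st); uv=np.atleast_2d(uv).astype(float)
    d=(Rc@np.linalg.inv(K(s))@np.c_[uv,np.ones(len(uv))].T).T
    return o+d*((z-o[2])/d[:,2])[:,None]
def proj(s,P,st=None):
    Rc,o=ext(s,st); q=(np.atleast_2d(P)-o)@Rc; q=q@K(s).T; return q[:,:2]/q[:,2:]
E
python3 - <<'E'
from h import *
s=arm.snapshot("top"); im=s["pixels"][:,:,::-1]
c=im[130:265,230:420]; cv2.imwrite("pics/topc.png",cv2.resize(c,None,fx=4,fy=4,interpolation=cv2.INTER_CUBIC))
hsv=cv2.cvtColor(im,cv2.COLOR_BGR2HSV)
m=((hsv[...,0]<18)&(hsv[...,1]>110)).astype(np.uint8); m[:, :285]=0; m[:,410:]=0; m[:135]=0; m[255:]=0
pts=np.argwhere(m)[:,::-1].astype(np.float32)
b=cv2.boxPoints(cv2.minAreaRect(pts)); print(b); print(cast(s,b,0.015).round(4))
print(cast(s,[[309,163],[401-0,239]],.015).round(3))
R0=R.from_euler("xyz",arm.observe()["eef_rot"]).as_matrix(); print(R0.round(3))
E
```

```text
[[293.6464  156.81705]
 [390.561   146.04877]
 [400.74393 237.69513]
 [303.8293  248.46341]]
[[ 0.6519  0.1466  0.015 ]
 [ 0.6884 -0.1376  0.015 ]
 [ 0.4209 -0.1668  0.015 ]
 [ 0.3848  0.1097  0.015 ]]
[[ 0.634  0.101  0.015]
 [ 0.417 -0.168  0.015]]
[[-0.     0.338 -0.941]
 [ 0.001 -0.941 -0.338]
 [-1.    -0.001 -0.   ]]
```

View pics/topc.png

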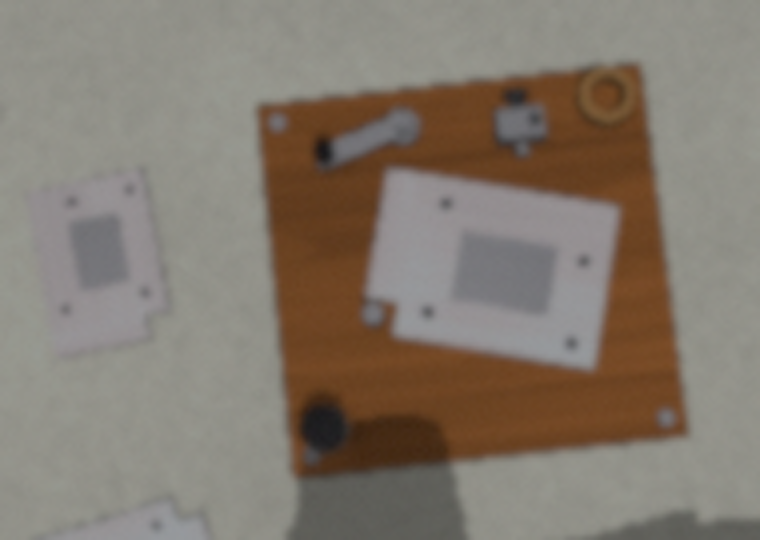

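```bash
cat >> h.py <<'E'
def plan(goal,yaw_deg,n,pos=None,ydir=None):
    """rows (tool cm, deg) to world goal, tool down, tool-y at world angle yaw_deg"""
    st=arm.observe(); p=np.array(st["ee_pos"] if pos is None else pos,float); Rm=R.from_euler("xyz",st["eef_rot"])
    if ydir is not None:
        a=np.radians(ydir); c,s=np.cos(a),np.sin(a); Rm=R.from_matrix(np.array([[0,c,s],[0,s,-c],[-1,0,0]]))
    a=np.radians(yaw_deg); c,s=np.cos(a),np.sin(a)
    G=R.from_matrix(np.array([[0,c,s],[0,s,-c],[-1,0,0]])); goal=np.array(goal)
    S=[];W=[]
    for i in range(n):
        k=n-i
        d=np.round(Rm.inv().apply((goal-p)/k)*100,2); w=np.round(np.degrees((Rm.inv()*G).as_rotvec())/k,2)
        S.append(d.tolist());W.append(w.tolist())
        p=p+Rm.apply(d/100); Rm=Rm*R.from_rotvec(np.radians(w))
    for i in range(0,n,5): print(S[i:i+5],W[i:i+5])
    print("end",p)
def say():
    st=arm.observe(); Rm=R.from_euler("xyz",st["eef_rot"]).as_matrix()
    print("t",round(st["t"],2),"p",st["ee_pos"].round(4),"ydir",np.degrees(np.arctan2(Rm[1,1],Rm[0,1])).round(2),"tilt",Rm[:,0].round(3),"F",st["force"].round(2),"open",round(st["opening"],3),"q",st["joint_positions"].round(2))
E
python3 -c "
from h import *
plan([.53,-.09,.27],7.3,15)"
```

```text
[[-0.43, -1.91, -3.12], [-0.43, -1.62, -3.28], [-0.43, -1.31, -3.41], [-0.43, -1.0, -3.52], [-0.43, -0.68, -3.59]] [[-5.17, -0.0, 0.0], [-5.17, -0.0, 0.0], [-5.17, -0.0, 0.0], [-5.17, -0.01, 0.0], [-5.17, -0.01, 0.0]]
[[-0.43, -0.35, -3.64], [-0.43, -0.02, -3.66], [-0.44, 0.3, -3.65], [-0.44, 0.63, -3.6], [-0.44, 0.96, -3.53]] [[-5.17, -0.0, 0.01], [-5.17, -0.01, 0.0], [-5.17, -0.0, 0.01], [-5.17, -0.01, 0.0], [-5.17, -0.0, 0.01]]
[[-0.43, 1.27, -3.43], [-0.44, 1.57, -3.3], [-0.43, 1.87, -3.15], [-0.44, 2.14, -2.97], [-0.43, 2.4, -2.77]] [[-5.17, -0.01, 0.0], [-5.17, -0.0, 0.01], [-5.17, -0.01, 0.0], [-5.17, -0.0, 0.01], [-5.17, -0.01, 0.0]]
end [ 0.53002637 -0.0899639   0.26996945]
```

>>> step_arm(slide=[[-0.43,-1.9,-3.1],[-0.43,-1.6,-3.3],[-0.43,-1.3,-3.4],[-0.43,-1.0,-3.5],[-0.43,-0.7,-3.6]], delta_rot=[[-5.17,0,0],[-5.17,0,0],[-5.17,0,0],[-5.17,0,0],[-5.17,0,0]], fingers=0, grip_force=40)

```text
t: 0.62
ee_pos: [0.301, -0.3741, 0.2269]
eef_rot: [-2.17, 1.571, 1.771]
force: [0.3, 0.1, -0.1]
opening: 0.684
```

>>> step_arm(slide=[[-0.43,-0.35,-3.64],[-0.43,0,-3.66],[-0.43,0.3,-3.65],[-0.43,0.6,-3.6],[-0.43,0.95,-3.5]], delta_rot=[[-5.17,0,0],[-5.17,0,0],[-5.17,0,0],[-5.17,0,0],[-5.17,0,0]])

```text
t: 1.03
ee_pos: [0.4155, -0.2316, 0.2486]
eef_rot: [0.874, 1.571, -1.016]
force: [0.5, -0.1, 0.2]
opening: 0.328
```

>>> step_arm(slide=[[-0.43,1.3,-3.4],[-0.43,1.6,-3.3],[-0.43,1.9,-3.15],[-0.43,2.1,-3.0],[-0.43,2.4,-2.8]], delta_rot=[[-5.17,0,0],[-5.17,0,0],[-5.17,0,0],[-5.17,0,0],[-5.17,0,0]])

```text
t: 1.45
ee_pos: [0.5307, -0.0889, 0.27]
eef_rot: [-0.812, 1.571, -2.251]
force: [0.6, -0.3, -0.4]
opening: 0.007
```

>>> step_arm(slide=[[0,0,0],[0,0,0],[0,0,0],[0,0,0],[0,0,0]], delta_rot=[[0,0,0],[0,0,0],[0,0,0],[0,0,0],[0,0,0]])

```text
t: 1.87
ee_pos: [0.5293, -0.0918, 0.2699]
eef_rot: [-0.838, 1.57, -2.284]
force: [-0.2, 0.7, 0.1]
opening: 0.004
```

```bash
python3 - <<'E'
from h import *
say(); st=arm.observe(); s=arm.snapshot("wrist"); im=s["pixels"][:,:,::-1]
cv2.imwrite("pics/w1.png",im)
import pickle; pickle.dump((st,s),open("w1.pkl","wb"))
E
```

```text
t 1.87 p [ 0.5293 -0.0918  0.2699] ydir 7.16 tilt [-0. -0. -1.] F [-0.17  0.66  0.14] open 0.004 q [-0.28  0.06  1.28 -0.    1.81 -0.4 ]
```

View pics/w1.png

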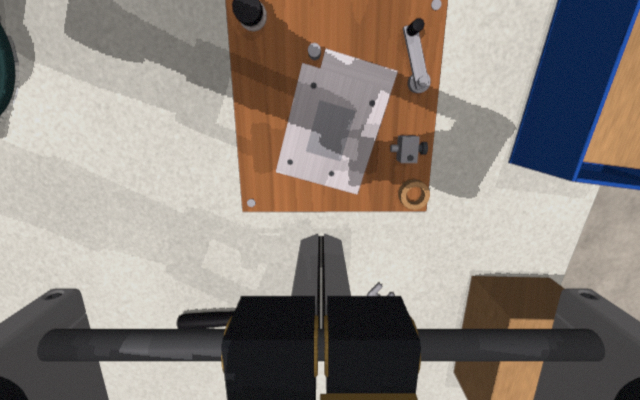

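```bash
python3 - <<'E'
from h import *
im=cv2.imread("pics/w1.png"); c=im[0:215,225:450]
c=cv2.resize(c,None,fx=2.75,fy=2.75,interpolation=cv2.INTER_CUBIC); 
for v in range(0,215,20): cv2.putText(c,str(v),(0,int(v*2.75)+4),0,.35,(255,255,0),1)
for u in range(240,450,20): cv2.putText(c,str(u),(int((u-225)*2.75),8),0,.35,(0,255,255),1)
cv2.imwrite("pics/w1c.png",c)
E
```

```text
(no output)
```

View pics/w1c.png

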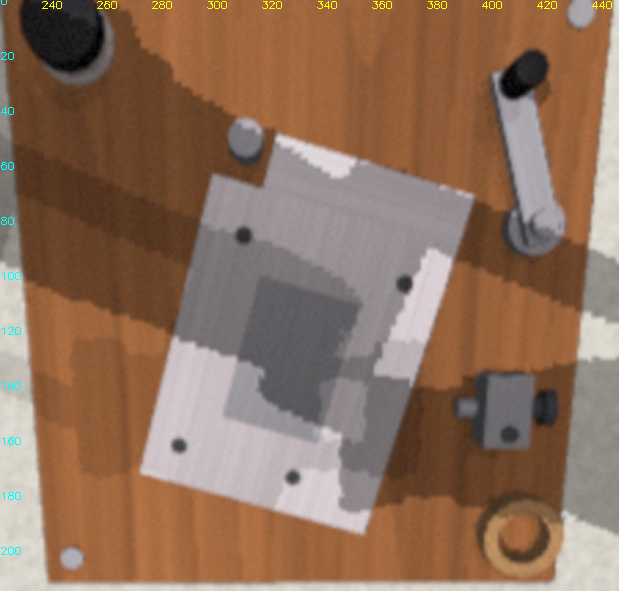

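```bash
python3 - <<'E'
from h import *
import pickle; st,s=pickle.load(open("w1.pkl","rb"))
g=lambda x,y:(225+x/2.75-.3,y/2.75-.3)
P={}
for n,x,y,z in [("A",140,473,.023),("B",364,534,.023),("C",473,195,.023),("D",277,135,.023),("N",264,187,.023),("E",212,174,.023),
 ("JBL",48,582,.015),("JBR",556,580,.015),("peg",244,133,.043),("screwA",71,558,.015),("pivot",546,222,.035),("knob",534,64,.063),("tip",458,407,.0215),("stopNW",483,372,.041),("stopSW",478,446,.041)]:
    P[n]=cast(s,[g(x,y)],z,st)[0][:2]
def fit(src,dst):
    src=np.array(src);dst=np.array(dst);a=src-src.mean(0);b=dst-dst.mean(0)
    th=np.arctan2((a[:,0]*b[:,1]-a[:,1]*b[:,0]).sum(),(a*b).sum())
    M=np.array([[np.cos(th),-np.sin(th)],[np.sin(th),np.cos(th)]]); t=dst.mean(0)-M@src.mean(0)
    return th,M,t,(src@M.T+t-dst)
names=["JBL","JBR","peg"];J=dict(JBL=(.215,-.11),JBR=(.215,.165),peg=(0,0))
th,M,t,r=fit([J[n] for n in names],[P[n] for n in names]); print("jig",np.degrees(th),t,"\n",r*1e3)
names=list("ABCDNE");L=dict(A=(.154,-.016),B=(.154,.104),C=(-.016,.104),D=(-.016,.008),N=(.008,.008),E=(.008,-.016))
tp,Mp,tt,r=fit([L[n] for n in names],[P[n] for n in names]); print("plate",np.degrees(tp),tt,"\n",r*1e3)
print("rel",tp-th, "origin in jig mm",M.T@(tt-t)*1e3)
for n in P: print(n,P[n].round(4),(M.T@(P[n]-t)*1e3).round(1))
E
```

```text
jig -82.48341325025336 [0.50100037 0.06027777] 
 [[-0.4663727  -0.18181928]
 [ 0.19060679  0.28632503]
 [ 0.27576591 -0.10450575]]
plate -98.47874310753949 [0.50432828 0.0505406 ] 
 [[-0.07307024  0.0246649 ]
 [ 0.10446573 -0.08422884]
 [ 0.90015261  0.07464745]
 [-0.31396496  0.4739632 ]
 [-0.70859947 -0.76302138]
 [ 0.09101634  0.27397467]]
rel -0.27917117095219757 origin in jig mm [10.08883702  2.02555842]
A [ 0.4659 -0.0994] [153.8 -55.7]
B [ 0.5844 -0.117 ] [186.7  59.5]
C [0.6087 0.051 ] [ 23.3 105.5]
D [0.5149 0.0647] [-2.6 14.4]
N [0.5118 0.0422] [19.3  8.3]
E [0.4872 0.0447] [ 13.6 -15.7]
JBL [ 0.4205 -0.1671] [ 214.9 -109.5]
JBR [ 0.6925 -0.1316] [215.3 164.8]
peg [0.5007 0.0604] [-0.1 -0.3]
screwA [ 0.4321 -0.1519] [201.4 -96.1]
pivot [0.6414 0.0423] [ 36.2 136.8]
knob [0.615 0.097] [-21.5 117.8]
tip [ 0.6208 -0.0464] [121.4 104.8]
stopNW [ 0.6247 -0.0269] [102.6 111.2]
stopSW [ 0.6293 -0.0618] [137.8 111.2]
```

```bash
cat >> h.py <<'E'
TH=np.radians(-82.483); T0=np.array([.5010,.0603])
def rot(a): return np.array([[np.cos(a),-np.sin(a)],[np.sin(a),np.cos(a)]])
def jw(p): return T0+rot(TH)@(np.array(p)/1e3)   # jig mm -> world m
def wj(p): return rot(TH).T@(np.array(p)[:2]-T0)*1e3
def tcp(ox,oy,phi,px,py,z):
    """world TCP, ydir for plate pose (jig mm, rad), finger at plate point"""
    w=jw(np.array([ox,oy])+rot(phi)@np.array([px,py])); return [*w,z],np.degrees(TH+phi)+90
E
python3 -c "
from h import *
g,y=tcp(10.1,2.0,-.279,172,88,.08);print(g,y)
plan(g,y,10)
g2,_=tcp(10.1,2.0,-.279,172,88,.018)
plan(g2,y,5,pos=g,ydir=y)"
```

```text
[np.float64(0.5660148682098438), np.float64(-0.13253564205685925), 0.08] -8.468522484149972
[[1.9, 0.31, 0.45], [1.9, 0.33, 0.44], [1.9, 0.34, 0.43], [1.9, 0.35, 0.42], [1.9, 0.36, 0.41]] [[1.56, 0.0, 0.0], [1.56, 0.0, 0.0], [1.56, 0.0, 0.0], [1.56, 0.0, 0.0], [1.57, 0.0, 0.0]]
[[1.9, 0.37, 0.4], [1.9, 0.38, 0.4], [1.9, 0.39, 0.38], [1.9, 0.41, 0.37], [1.9, 0.41, 0.37]] [[1.56, 0.0, 0.0], [1.57, 0.0, 0.0], [1.56, 0.0, 0.0], [1.57, 0.01, 0.0], [1.56, 0.0, 0.0]]
end [ 0.56599444 -0.13256499  0.0799793 ]
[[1.24, 0.0, -0.0], [1.24, 0.0, 0.0], [1.24, 0.0, 0.0], [1.24, 0.0, 0.0], [1.24, 0.0, 0.0]] [[0.0, 0.0, 0.0], [0.0, 0.0, 0.0], [0.0, 0.0, 0.0], [0.0, 0.0, 0.0], [0.0, 0.0, 0.0]]
end [ 0.56601487 -0.13253564  0.018     ]
```

>>> step_arm(slide=[[1.9,0.31,0.45],[1.9,0.33,0.44],[1.9,0.34,0.43],[1.9,0.35,0.42],[1.9,0.36,0.41]], delta_rot=[[1.56,0,0],[1.56,0,0],[1.56,0,0],[1.56,0,0],[1.57,0,0]])

```text
t: 2.33
ee_pos: [0.548, -0.1121, 0.1743]
eef_rot: [0.952, 1.57, -0.631]
force: [-0.7, 0.7, -0.2]
opening: 0.002
```

>>> step_arm(slide=[[1.9,0.37,0.4],[1.9,0.38,0.4],[1.9,0.39,0.38],[1.9,0.41,0.37],[1.9,0.41,0.37]], delta_rot=[[1.56,0,0],[1.57,0,0],[1.56,0,0],[1.57,0,0],[1.56,0,0]])

```text
t: 2.75
ee_pos: [0.5664, -0.1325, 0.0793]
eef_rot: [0.996, 1.57, -0.724]
force: [-0.1, 0.3, 0.7]
opening: 0.005
```

>>> step_arm(slide=[[0,0,0],[0,0,0],[0,0,0],[0,0,0],[0,0,0]], delta_rot=[[0,0,0],[0,0,0],[0,0,0],[0,0,0],[0,0,0]])

```text
t: 3.17
ee_pos: [0.5676, -0.1315, 0.0819]
eef_rot: [1.381, 1.567, -0.335]
force: [-0.7, 0.1, 0.2]
opening: 0.004
```

```bash
python3 - <<'E'
from h import *
say(); st=arm.observe(); s=arm.snapshot("wrist"); im=s["pixels"][:,:,::-1]
cv2.imwrite("pics/w2.png",im)
g,y=tcp(10.1,2.0,-.279,172,88,.018);print(g,y); plan(g,y,5)
E
```

```text
t 3.17 p [ 0.5676 -0.1315  0.0819] ydir -8.31 tilt [ 0.003 -0.001 -1.   ] F [-0.68  0.13  0.21] open 0.004 q [-0.32  0.21  1.48 -0.    1.45 -0.18]
[np.float64(0.5660148682098438), np.float64(-0.13253564205685925), 0.018] -8.468522484149972
[[1.27, -0.03, 0.03], [1.27, -0.03, 0.02], [1.28, -0.03, 0.03], [1.27, -0.03, 0.02], [1.28, -0.02, 0.03]] [[0.03, 0.01, -0.03], [0.03, 0.01, -0.03], [0.03, 0.0, -0.03], [0.03, 0.01, -0.04], [0.04, 0.0, -0.03]]
end [ 0.56604818 -0.13254783  0.01798682]
```

View pics/w2.png

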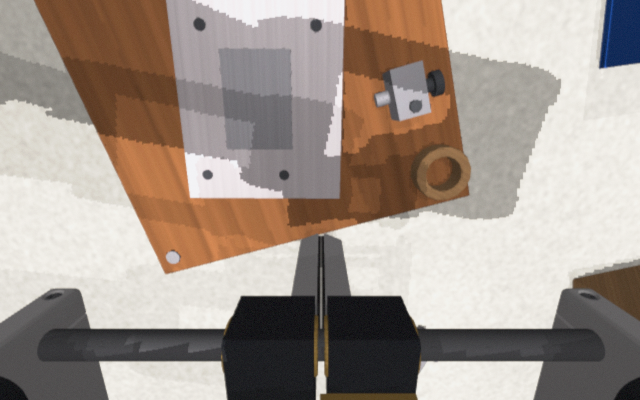

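>>> step_arm(slide=[[1.4,0,0],[1.4,0,0],[1.4,0,0],[1.2,0,0],[0.7,0,0]], delta_rot=[[0,0,0],[0,0,0],[0,0,0],[0,0,0],[0,0,0]])

```text
t: 3.63
ee_pos: [0.5662, -0.1309, 0.0178]
eef_rot: [-1.685, 1.569, 2.882]
force: [-0.2, -0.4, -0.4]
opening: 0.004
```

>>> step_arm(slide=[[0,0,0],[0,0,0],[0,0,0],[0,0,0],[0,0,0]], delta_rot=[[0,0,0],[0,0,0],[0,0,0],[0,0,0],[0,0,0]])

```text
t: 4.05
ee_pos: [0.5675, -0.1315, 0.02]
eef_rot: [1.356, 1.569, -0.36]
force: [-0.6, 1.0, 0.1]
opening: 0.004
```

```bash
python3 - <<'E'
from h import *
say(); st=arm.observe(); s=arm.snapshot("wrist"); im=s["pixels"][:,:,::-1]; say()
cv2.imwrite("pics/w3.png",im)
say();print(wj(st["ee_pos"]))
E
```

```text
t 4.05 p [ 0.5675 -0.1315  0.02  ] ydir -8.33 tilt [ 0.002 -0.001 -1.   ] F [-0.58  0.96  0.13] open 0.004 q [-0.32  0.26  1.54 -0.    1.33 -0.18]
t 4.1 p [ 0.5673 -0.1315  0.0198] ydir -8.33 tilt [ 0.001 -0.001 -1.   ] F [-0.72  0.11  0.36] open 0.002 q [-0.33  0.26  1.54 -0.    1.33 -0.18]
t 4.1 p [ 0.5673 -0.1315  0.0198] ydir -8.33 tilt [ 0.001 -0.001 -1.   ] F [-0.72  0.11  0.36] open 0.002 q [-0.33  0.26  1.54 -0.    1.33 -0.18]
[198.85965242  40.83633883]
```

View pics/w3.png

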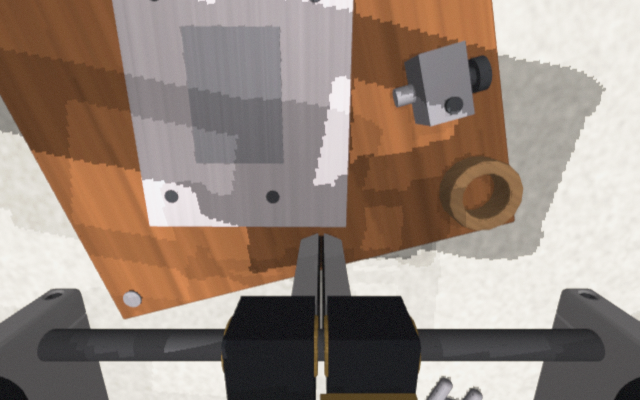

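```bash
python3 - <<'E'
from h import *
g0,y0=tcp(10.1,2.0,-.279,163,89,.0183)
for ph in (-.24,-.2):
  g,y=tcp(0,0,ph,162,89,.0183); print(ph); plan(g,y,10,pos=g0,ydir=y0)
E
```

```text
-0.24
[[0.0, 0.02, -0.14], [0.0, 0.02, -0.14], [0.0, 0.02, -0.14], [0.0, 0.02, -0.14], [0.0, 0.02, -0.14]] [[-0.22, 0.0, 0.0], [-0.22, 0.0, 0.0], [-0.22, 0.0, 0.0], [-0.22, 0.0, 0.0], [-0.23, 0.0, 0.0]]
[[0.0, 0.01, -0.13], [0.0, 0.02, -0.14], [0.0, 0.02, -0.13], [0.0, 0.01, -0.14], [0.0, 0.02, -0.13]] [[-0.22, 0.0, 0.0], [-0.23, 0.0, 0.0], [-0.22, 0.0, 0.0], [-0.23, 0.0, 0.0], [-0.22, 0.0, 0.0]]
end [ 0.57189755 -0.11043405  0.0183    ]
-0.2
[[0.0, 0.08, -0.18], [0.0, 0.08, -0.18], [0.0, 0.08, -0.17], [0.0, 0.08, -0.17], [0.0, 0.08, -0.17]] [[-0.45, 0.0, 0.0], [-0.45, 0.0, 0.0], [-0.45, 0.0, 0.0], [-0.45, 0.0, 0.0], [-0.45, 0.0, 0.0]]
[[0.0, 0.09, -0.18], [0.0, 0.09, -0.17], [0.0, 0.09, -0.17], [0.0, 0.09, -0.18], [0.0, 0.08, -0.17]] [[-0.46, 0.0, 0.0], [-0.45, 0.0, 0.0], [-0.46, 0.0, 0.0], [-0.45, 0.0, 0.0], [-0.46, 0.0, 0.0]]
end [ 0.5786285  -0.10743088  0.0183    ]
```

>>> step_arm(slide=[[0.15,0,-0.2],[0,0,-0.2],[0,0,-0.2],[0,0,-0.1],[0,0,-0.05]], delta_rot=[[0,0,0],[0,0,0],[0,0,0],[0,0,0],[0,0,0]])

```text
t: 4.52
ee_pos: [0.5679, -0.124, 0.0175]
eef_rot: [0.313, 1.57, -1.403]
force: [0.7, -1.6, 0.1]
opening: 0.006
```

>>> step_arm(slide=[[0,-0.07,-0.15],[0,-0.07,-0.15],[0,-0.07,-0.15],[0,-0.07,-0.15],[0,-0.07,-0.15]], delta_rot=[[0,0,0],[-0.1,0,0],[-0.1,0,0],[-0.1,0,0],[-0.1,0,0]])

```text
t: 4.93
ee_pos: [0.5658, -0.1166, 0.0176]
eef_rot: [0.607, 1.569, -1.102]
force: [3.2, -5.4, -2.1]
opening: 0.005
```

```bash
python3 - <<'E'
from h import *
st=arm.observe(); s=arm.snapshot("wrist"); im=s["pixels"][:,:,::-1]; say()
cv2.imwrite("pics/w4.png",im)
print(wj(st["ee_pos"]))
E
```

```text
t 4.98 p [ 0.5658 -0.1166  0.0177] ydir -7.9 tilt [ 0.001 -0.002 -1.   ] F [ 1.58 -4.04 -0.24] open 0.006 q [-0.3   0.26  1.56 -0.    1.32 -0.16]
[183.8931423   41.09911767]
```

View pics/w4.png

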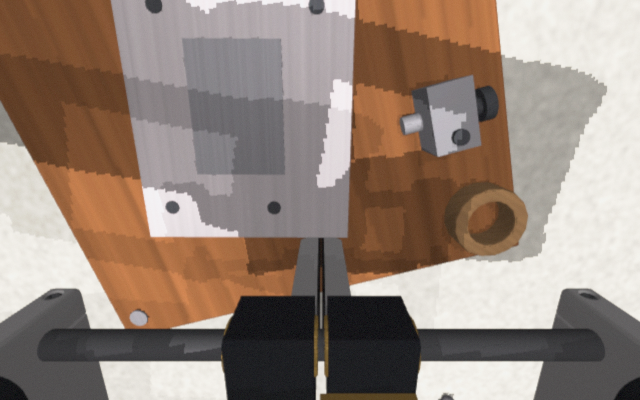

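```bash
cat >> h.py <<'E'
def pose_AB(s,st,a,b):
    A,B=[wj(x) for x in cast(s,[a,b],.023,st)]
    d=B-A; phi=np.arctan2(-d[0],d[1]); m=(A+B)/2; o=m-rot(phi)@np.array([154,44])
    f=rot(phi).T@(wj(st["ee_pos"])-o)
    print("AB len",np.hypot(*d).round(1),"phi",phi.round(4),"o jig",o.round(1),"peg gap in plate",(rot(phi).T@o).round(1),"finger in plate",f.round(1))
E
python3 - <<'E'
from h import *
st=arm.observe(); s=arm.snapshot("wrist")
pose_AB(s,st,(149,237),(348,237))
E
```

```text
AB len 121.4 phi -0.2691 o jig [ 1.4 -0.7] peg gap in plate [ 1.5 -0.3] finger in plate [164.7  88.8]
```

>>> step_arm(slide=[[0,0.1,-0.15],[0,0.2,-0.14],[0,0.2,-0.13],[0,0.2,-0.11],[0,0.2,-0.11]], delta_rot=[[-0.4,0,0],[-0.69,0,0],[-0.69,0,0],[-0.69,0,0],[-0.69,0,0]])

```text
t: 5.45
ee_pos: [0.5762, -0.1123, 0.0179]
eef_rot: [0.714, 1.567, -0.94]
force: [2.2, -5.3, -2.1]
opening: 0.006
```

>>> step_arm(slide=[[0,0.2,-0.11],[0,0.2,-0.11],[0,0.2,-0.11],[0,0,0],[0,0,0]], delta_rot=[[-0.69,0,0],[-0.69,0,0],[-0.69,0,0],[0,0,0],[0,0,0]])

```text
t: 5.87
ee_pos: [0.5826, -0.1093, 0.0179]
eef_rot: [0.806, 1.567, -0.812]
force: [2.6, -6.2, -2.1]
opening: 0.008
```

```bash
python3 - <<'E'
from h import *
st=arm.observe(); s=arm.snapshot("wrist"); im=s["pixels"][:,:,::-1]; say()
cv2.imwrite("pics/w5.png",im)
print(wj(st["ee_pos"]))
E
```

```text
t 5.92 p [ 0.5826 -0.1093  0.0179] ydir -2.71 tilt [ 0.003 -0.003 -1.   ] F [ 2.84 -5.26 -1.53] open 0.004 q [-0.28  0.29  1.52 -0.    1.33 -0.23]
[178.80182686  58.76164124]
```

View pics/w5.png

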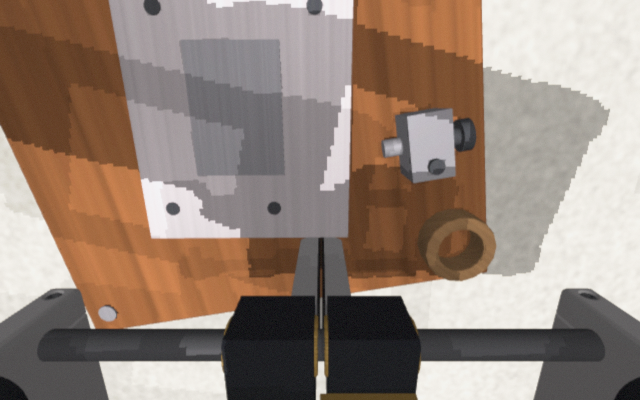

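>>> step_arm(slide=[[0,0.2,-0.11],[0,0.2,-0.11],[0,0.2,-0.11],[0,0.2,-0.11],[0,0.2,-0.11]], delta_rot=[[-0.69,0,0],[-0.69,0,0],[-0.69,0,0],[-0.69,0,0],[-0.69,0,0]])

```text
t: 6.33
ee_pos: [0.5928, -0.104, 0.0179]
eef_rot: [0.752, 1.567, -0.806]
force: [2.9, -5.7, -0.9]
opening: 0.004
```

>>> step_arm(slide=[[0,0.2,-0.11],[0,0.2,-0.11],[0,0.2,-0.11],[0,0.2,-0.11],[0,0,0]], delta_rot=[[-0.69,0,0],[-0.69,0,0],[-0.69,0,0],[-0.69,0,0],[0,0,0]])

```text
t: 6.75
ee_pos: [0.601, -0.0991, 0.0179]
eef_rot: [0.87, 1.567, -0.639]
force: [3.4, -5.8, -1.1]
opening: 0.003
```

```bash
python3 - <<'E'
from h import *
st=arm.observe(); s=arm.snapshot("wrist"); im=s["pixels"][:,:,::-1]; say()
cv2.imwrite("pics/w6.png",im)
print(wj(st["ee_pos"]))
E
```

```text
t 6.8 p [ 0.6009 -0.0992  0.0179] ydir 3.51 tilt [ 0.003 -0.003 -1.   ] F [ 4.15 -4.81 -2.13] open 0.004 q [-0.26  0.32  1.48 -0.    1.34 -0.32]
[171.07817086  78.29741008]
```

View pics/w6.png

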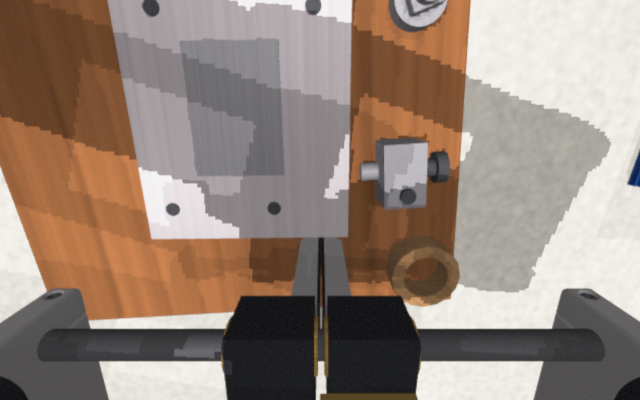

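>>> step_arm(slide=[[0,0.2,-0.11],[0,0.2,-0.11],[0,0.2,-0.11],[0,0,0],[0,0,0]], delta_rot=[[-0.69,0,0],[-0.69,0,0],[-0.69,0,0],[0,0,0],[0,0,0]])

```text
t: 7.22
ee_pos: [0.6066, -0.0954, 0.018]
eef_rot: [0.855, 1.567, -0.619]
force: [4.0, -5.3, -1.5]
opening: 0.006
```

>>> step_arm(slide=[[0,0.1,-0.055],[0,0.1,-0.055],[0,0.1,-0.055],[0,0,0],[0,0,0]], delta_rot=[[-0.35,0,0],[-0.35,0,0],[-0.35,0,0],[0,0,0],[0,0,0]])

```text
t: 7.63
ee_pos: [0.6094, -0.0934, 0.0179]
eef_rot: [0.85, 1.567, -0.605]
force: [3.8, -4.8, -1.6]
opening: 0.007
```

```bash
python3 - <<'E'
from h import *
st=arm.observe(); s=arm.snapshot("wrist"); im=s["pixels"][:,:,::-1]; say()
cv2.imwrite("pics/w7.png",im)
cv2.imwrite("pics/w7c.png",cv2.resize(im[100:260,120:460],None,fx=2.3,fy=2.3,interpolation=cv2.INTER_CUBIC))
print(wj(st["ee_pos"]))
E
```

```text
t 7.68 p [ 0.6094 -0.0935  0.018 ] ydir 6.62 tilt [ 0.003 -0.002 -1.   ] F [ 3.36 -4.67 -1.41] open 0.003 q [-0.24  0.33  1.46 -0.    1.35 -0.36]
[166.60939303  87.37232724]
```

View pics/w7c.png

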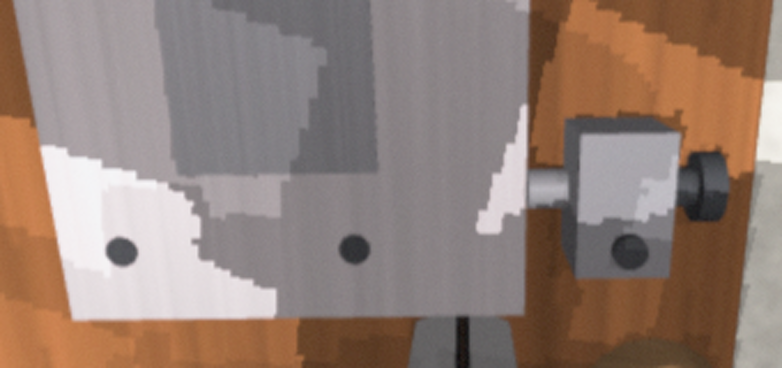

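>>> step_arm(slide=[[0,0.06,0],[0,0.06,0],[0,0.06,0],[0,0.06,0],[0,0,0]], delta_rot=[[0,0,0],[0,0,0],[0,0,0],[0,0,0],[0,0,0]])

```text
t: 8.1
ee_pos: [0.6102, -0.093, 0.0177]
eef_rot: [-0.372, 1.569, -1.827]
force: [0.2, -5.3, -0.3]
opening: 0.003
```

```bash
cat >> h.py <<'E'
def tq():
    st=arm.observe(); f=rot(TH).T@(st["force"][:2]-np.array([-.6,.5])); p=wj(st["ee_pos"])-np.array([8,0])
    print("F on plate jig",(-f).round(2),"finger jig",p.round(1),"torque",round((p[0]*-f[1]-p[1]*-f[0])/1e3,3))
E
python3 -c "
from h import *
say();tq()"
```

```text
t 8.1 p [ 0.6102 -0.093   0.0177] ydir 6.63 tilt [-0.001 -0.002 -1.   ] F [ 0.2  -5.31 -0.31] open 0.003 q [-0.24  0.34  1.45 -0.    1.35 -0.36]
F on plate jig [-5.86 -0.03] finger jig [158.3  88.2] torque 0.512
```

>>> step_arm(slide=[[0,0,-0.05],[0,0,-0.05],[0,0,-0.05],[0,0,-0.05],[0,0,0]], delta_rot=[[0,0,0],[0,0,0],[0,0,0],[0,0,0],[0,0,0]])

```text
t: 8.52
ee_pos: [0.6102, -0.0928, 0.0178]
eef_rot: [-0.055, 1.565, -1.51]
force: [1.8, -9.0, 0.7]
opening: 0.004
```

```bash
python3 -c "
from h import *
say();tq()"
```

```text
t 8.52 p [ 0.6102 -0.0928  0.0178] ydir 6.61 tilt [ 0.    -0.005 -1.   ] F [ 1.77 -8.96  0.66] open 0.004 q [-0.24  0.34  1.45 -0.01  1.35 -0.35]
F on plate jig [-9.69 -1.11] finger jig [158.1  88.2] torque 0.679
```

>>> step_arm(slide=[[0,0.05,-0.03],[0,0.05,-0.03],[0,0.05,0],[0,0,0],[0,0,0]], delta_rot=[[0,0,0],[0,0,0],[0,0,0],[0,0,0],[0,0,0]])

```text
t: 8.93
ee_pos: [0.6103, -0.0928, 0.0177]
eef_rot: [-0.534, 1.564, -1.99]
force: [-3.4, -11.0, 1.8]
opening: 0.006
```

```bash
python3 - <<'E'
from h import *
st=arm.observe(); s=arm.snapshot("wrist"); im=s["pixels"][:,:,::-1]; say();tq()
cv2.imwrite("pics/w8.png",im)
cv2.imwrite("pics/w8c.png",cv2.resize(im[100:260,120:460],None,fx=2.3,fy=2.3,interpolation=cv2.INTER_CUBIC))
E
```

```text
t 8.98 p [ 0.6102 -0.0928  0.0177] ydir 6.59 tilt [-0.003 -0.006 -1.   ] F [-1.84 -8.97 -0.05] open 0.005 q [-0.24  0.34  1.45 -0.01  1.35 -0.35]
F on plate jig [-9.23  2.47] finger jig [158.   88.3] torque 1.205
```

View pics/w8c.png

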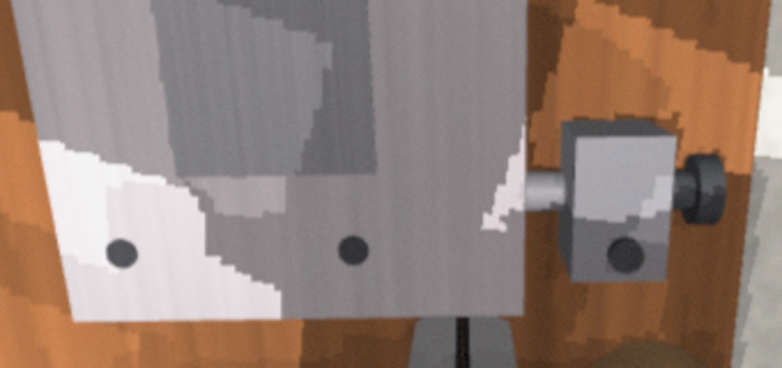

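>>> step_arm(slide=[[0,-0.06,-0.05],[0,-0.06,-0.05],[0,-0.06,-0.03],[0,-0.03,0],[0,0,0]], delta_rot=[[0,0,0],[0,0,0],[0,0,0],[0,0,0],[0,0,0]])

```text
t: 9.4
ee_pos: [0.6101, -0.0927, 0.0178]
eef_rot: [0.159, 1.562, -1.297]
force: [3.0, -12.2, -2.8]
opening: 0.006
```

```bash
python3 - <<'E'
from h import *
say();tq()
E
```

```text
t 9.4 p [ 0.6101 -0.0927  0.0178] ydir 6.57 tilt [ 0.002 -0.008 -1.   ] F [  3.02 -12.18  -2.76] open 0.006 q [-0.24  0.34  1.46 -0.01  1.35 -0.35]
F on plate jig [-13.04  -1.93] finger jig [157.9  88.2] torque 0.845
```

>>> step_arm(slide=[[0,0.05,0.15],[0,0.05,0.2],[0,0,0.3],[0,0,0.5],[0,0,0.7]], delta_rot=[[0,0,0],[0,0,0],[0,0,0],[0,0,0],[0,0,0]])

```text
t: 9.82
ee_pos: [0.6121, -0.1053, 0.0172]
eef_rot: [-2.833, 1.569, 1.996]
force: [0.2, 0.2, -0.5]
opening: 0.003
```

>>> step_arm(slide=[[-2,0,0.4],[-4,0,0],[-4,0,-0.5],[-4,-0.4,-1],[-4,-0.6,-1]], delta_rot=[[0,0,0],[0,0,0],[0,0,0],[0,0,0],[0,0,0]])

```text
t: 10.23
ee_pos: [0.5997, -0.0861, 0.1989]
eef_rot: [-2.737, 1.569, 2.091]
force: [1.6, -0.6, -0.0]
opening: 0.006
```

>>> step_arm(slide=[[-3,-1,-2],[-1,-1,-2],[0,-0.5,-1],[0,0,0],[0,0,0]], delta_rot=[[0,0,0],[0,0,0],[0,0,0],[0,0,0],[0,0,0]])

```text
t: 10.65
ee_pos: [0.5688, -0.0396, 0.2357]
eef_rot: [-1.717, 1.568, 3.112]
force: [-0.1, -0.0, -0.7]
opening: 0.002
```

```bash
python3 - <<'E'
from h import *
import pickle
say(); st=arm.observe(); s=arm.snapshot("wrist"); im=s["pixels"][:,:,::-1]; say()
cv2.imwrite("pics/w9.png",im); pickle.dump((st,s),open("w9.pkl","wb"))
E
```

```text
t 10.65 p [ 0.5688 -0.0396  0.2357] ydir 6.69 tilt [-0.003  0.    -1.   ] F [-0.08 -0.05 -0.68] open 0.002 q [-0.17  0.13  1.26 -0.    1.75 -0.29]
t 10.7 p [ 0.5688 -0.0401  0.2349] ydir 6.64 tilt [-0.004  0.    -1.   ] F [-0.08 -0.07 -0.28] open 0.005 q [-0.17  0.13  1.26 -0.    1.75 -0.29]
```

View pics/w9.png

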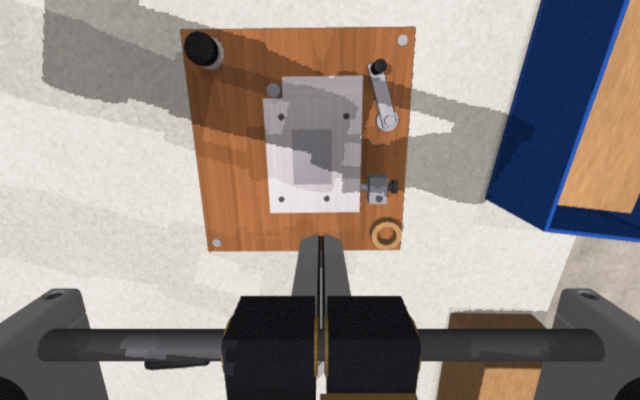

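```bash
python3 - <<'E'
from h import *
im=cv2.imread("pics/w9.png"); c=im[55:220,255:420]
cv2.imwrite("pics/w9c.png",cv2.resize(c,None,fx=3.6,fy=3.6,interpolation=cv2.INTER_CUBIC))
E
```

```text
(no output)
```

View pics/w9c.png

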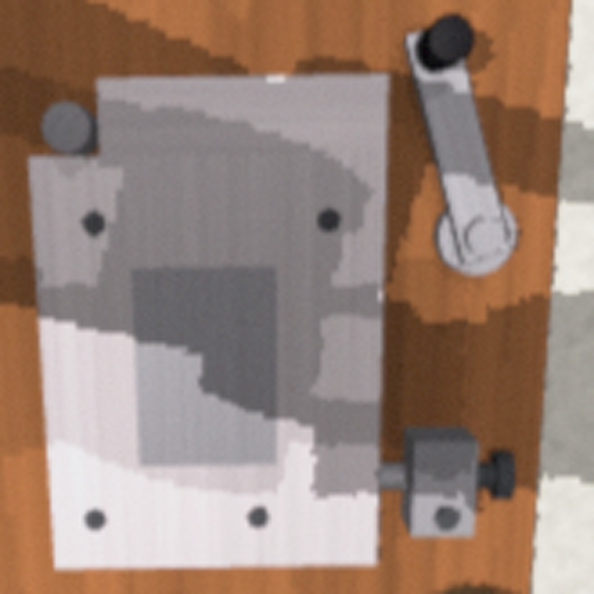

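```bash
python3 - <<'E'
from h import *
import pickle; st,s=pickle.load(open("w9.pkl","rb"))
g=lambda x,y:(255+x/3.6-.36,55+y/3.6-.36)
L=dict(A=(154,-16),B=(154,104),C=(-16,104),D=(-16,8),N=(8,8),E=(8,-16))
Q=dict(A=(56,571),B=(378,567),C=(389,74),D=(97,78),N=(100,155),E=(29,156))
src=np.array([L[k] for k in L]);dst=np.array([wj(cast(s,[g(*Q[k])],.023,st)[0]) for k in L])
a=src-src.mean(0);b=dst-dst.mean(0);th=np.arctan2((a[:,0]*b[:,1]-a[:,1]*b[:,0]).sum(),(a*b).sum())
o=dst.mean(0)-rot(th)@src.mean(0);print(th,o,"\n",(src@rot(th).T+o-dst).round(1))
peg=wj(cast(s,[g(68,126)],.043,st)[0]);print("peg",peg,"peg in plate",rot(th).T@(peg-o))
print("tip",wj(cast(s,[g(383,475)],.0215,st)[0]),"edge@120",rot(th)@np.array([120,104])+o)
print("knob",wj(cast(s,[g(449,38)],.063,st)[0]),"pivot",wj(cast(s,[g(486,236)],.035,st)[0]))
E
```

```text
-6.760293854113272e-05 [1.65423284 0.52029924] 
 [[-0.6 -0. ]
 [-0.6 -0.2]
 [ 0.2  0.1]
 [ 0.3 -0. ]
 [ 0.3  0.2]
 [ 0.4 -0. ]]
peg [1.11379452 1.08148787] peg in plate [-0.54047625  0.56115209]
tip [121.36793329 105.88867589] edge@120 [121.66126327 104.51218665]
knob [-20.39459765 116.68540087] pivot [ 36.88804765 136.27913778]
```

```bash
cat >> h.py <<'E'
def kp(th,off,z):
    w=jw(np.array([35,135])+60*np.array([-np.cos(th),-np.sin(th)])-off*np.array([np.sin(th),-np.cos(th)]))
    return [*w,z],np.degrees(TH+th)
E
python3 - <<'E'
from h import *
g,y=kp(.3,30,.11); print(g,y)
plan(g,y,15)
E
```

```text
[np.float64(0.6415950457531872), np.float64(0.11030825567190432), 0.11] -65.2942661460753
[[0.83, 0.6, -0.94], [0.83, 0.52, -0.99], [0.83, 0.44, -1.03], [0.83, 0.35, -1.06], [0.83, 0.26, -1.08]] [[4.8, 0.01, 0.01], [4.8, 0.01, 0.01], [4.8, 0.01, 0.02], [4.79, 0.01, 0.02], [4.8, 0.01, 0.01]]
[[0.83, 0.17, -1.1], [0.83, 0.07, -1.11], [0.83, -0.02, -1.11], [0.84, -0.11, -1.11], [0.83, -0.21, -1.09]] [[4.79, 0.01, 0.02], [4.8, 0.01, 0.02], [4.79, 0.0, 0.01], [4.8, 0.01, 0.02], [4.79, 0.0, 0.01]]
[[0.84, -0.3, -1.07], [0.83, -0.39, -1.05], [0.84, -0.47, -1.01], [0.83, -0.55, -0.97], [0.84, -0.63, -0.91]] [[4.8, 0.01, 0.02], [4.79, 0.0, 0.01], [4.8, 0.01, 0.02], [4.79, 0.0, 0.01], [4.8, 0.01, 0.02]]
end [0.64159766 0.11025643 0.1099831 ]
```

>>> step_arm(slide=[[0.83,0.6,-0.94],[0.83,0.52,-0.99],[0.83,0.44,-1.03],[0.83,0.35,-1.06],[0.83,0.26,-1.08]], delta_rot=[[4.8,0,0],[4.8,0,0],[4.8,0,0],[4.8,0,0],[4.8,0,0]])

```text
t: 11.12
ee_pos: [0.5937, 0.0097, 0.1925]
eef_rot: [-1.268, 1.566, 3.136]
force: [-0.1, 0.0, -0.6]
opening: 0.004
```

>>> step_arm(slide=[[0.83,0.17,-1.1],[0.83,0.07,-1.11],[0.83,0,-1.11],[0.83,-0.11,-1.11],[0.83,-0.21,-1.09]], delta_rot=[[4.8,0,0],[4.8,0,0],[4.8,0,0],[4.8,0,0],[4.8,0,0]])

```text
t: 11.53
ee_pos: [0.6181, 0.0595, 0.1507]
eef_rot: [-0.766, 1.566, -3.064]
force: [0.7, 0.6, -0.4]
opening: 0.002
```

>>> step_arm(slide=[[0.83,-0.3,-1.07],[0.83,-0.39,-1.05],[0.83,-0.47,-1.0],[0.83,-0.55,-0.97],[0.83,-0.63,-0.9]], delta_rot=[[4.8,0,0],[4.8,0,0],[4.8,0,0],[4.8,0,0],[4.8,0,0]])

```text
t: 11.95
ee_pos: [0.6421, 0.1094, 0.1091]
eef_rot: [-0.271, 1.566, -2.989]
force: [-0.3, -0.1, -0.7]
opening: 0.006
```

>>> step_arm(slide=[[0,0,0],[0,0,0],[0,0,0],[0,0,0],[0,0,0]], delta_rot=[[0,0,0],[0,0,0],[0,0,0],[0,0,0],[0,0,0]])

```text
t: 12.37
ee_pos: [0.6428, 0.1094, 0.1136]
eef_rot: [2.531, 1.57, -0.181]
force: [0.4, 0.2, 0.1]
opening: 0.003
```

```bash
python3 - <<'E'
from h import *
say(); st=arm.observe(); s=arm.snapshot("wrist"); im=s["pixels"][:,:,::-1]
cv2.imwrite("pics/w10.png",im)
g,y=kp(.3,28,.043); plan(g,y,5)
E
```

```text
t 12.37 p [0.6428 0.1094 0.1136] ydir -65.38 tilt [ 0.001 -0.    -1.   ] F [0.45 0.24 0.09] open 0.003 q [ 0.08  0.34  1.25 -0.    1.55  1.22]
[[1.41, -0.03, 0.06], [1.41, -0.02, 0.06], [1.42, -0.03, 0.05], [1.41, -0.02, 0.06], [1.42, -0.03, 0.05]] [[-0.02, -0.01, -0.01], [-0.02, -0.01, -0.01], [-0.01, -0.01, -0.01], [-0.02, -0.01, -0.0], [-0.01, -0.02, -0.01]]
end [0.63978994 0.10953196 0.04299198]
```

View pics/w10.png

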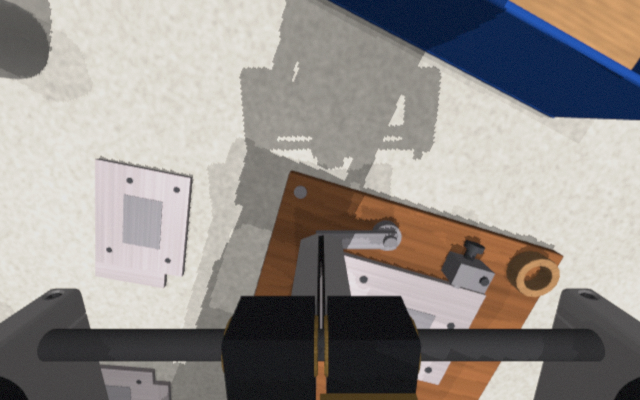

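>>> step_arm(slide=[[1.4,0,0],[1.5,0,0],[1.6,0,0],[1.5,0,0],[1.0,0,0]], delta_rot=[[0,0,0],[0,0,0],[0,0,0],[0,0,0],[0,0,0]])

```text
t: 12.83
ee_pos: [0.6419, 0.1098, 0.0418]
eef_rot: [-0.206, 1.569, -2.918]
force: [0.4, 0.7, -0.3]
opening: 0.005
```

>>> step_arm(slide=[[0,0,0.2],[0,0,0.2],[0,0,0.2],[0,0,0.2],[0,0,0.1]], delta_rot=[[0,0,0],[0,0,0],[0,0,0],[0,0,0],[0,0,0]])

```text
t: 13.25
ee_pos: [0.6349, 0.1063, 0.0445]
eef_rot: [2.739, 1.568, 0.027]
force: [-0.3, -0.6, -0.4]
opening: 0.004
```

```bash
python3 - <<'E'
from h import *
say(); p=wj(arm.observe()["ee_pos"]); print(p)
e_r=-np.array([np.cos(.3),np.sin(.3)]);e_t=np.array([np.sin(.3),-np.cos(.3)]); d=p-[35,135]; print(d@e_r,d@e_t)
E
```

```text
t 13.25 p [0.6349 0.1063 0.0445] ydir -65.37 tilt [ 0.002  0.    -1.   ] F [-0.27 -0.58 -0.39] open 0.004 q [ 0.08  0.37  1.36 -0.    1.41  1.22]
[-28.11541731 138.79570181]
59.17475459920596 -22.278053604627303
```

>>> step_arm(slide=[[0,0,0.2],[0,0,0.2],[0,-0.05,0.25],[0,-0.08,0.3],[0,-0.08,0.3]], delta_rot=[[0,0,0],[0,0,0],[-2.0,0,0],[-2.86,0,0],[-2.86,0,0]])

```text
t: 13.67
ee_pos: [0.6231, 0.103, 0.0435]
eef_rot: [2.786, 1.568, 0.212]
force: [2.0, 0.4, -0.4]
opening: 0.005
```

>>> step_arm(slide=[[0,-0.08,0.3],[0,-0.08,0.3],[0,-0.08,0.3],[0,-0.08,0.3],[0,-0.08,0.3]], delta_rot=[[-2.86,0,0],[-2.86,0,0],[-2.86,0,0],[-2.86,0,0],[-2.86,0,0]])

```text
t: 14.08
ee_pos: [0.6087, 0.0972, 0.0434]
eef_rot: [2.764, 1.568, 0.439]
force: [1.6, 1.5, 0.5]
opening: 0.0
```

```bash
python3 - <<'E'
from h import *
say(); st=arm.observe(); s=arm.snapshot("wrist"); im=s["pixels"][:,:,::-1]
cv2.imwrite("pics/w11.png",im)
s=arm.snapshot("top"); cv2.imwrite("pics/t11.png",cv2.resize(s["pixels"][130:265,270:430,::-1],None,fx=4,fy=4,interpolation=cv2.INTER_CUBIC))
print(wj(st["ee_pos"])-[35,135])
E
```

```text
t 14.08 p [0.6087 0.0972 0.0434] ydir -43.19 tilt [ 0.002  0.001 -1.   ] F [1.55 1.5  0.46] open 0.0 q [0.07 0.31 1.43 0.   1.39 0.82]
[-57.52369729 -23.43103785]
```

View pics/w11.png

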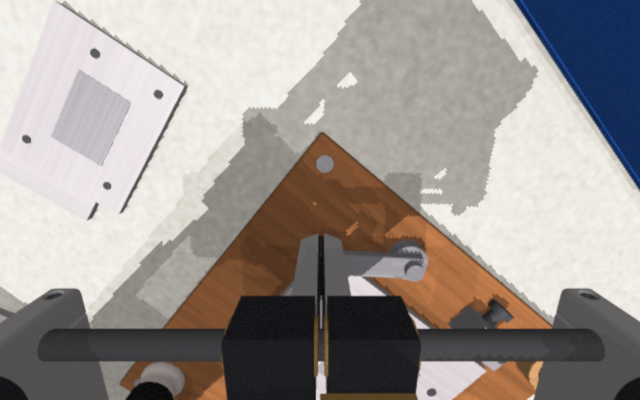

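View pics/t11.png

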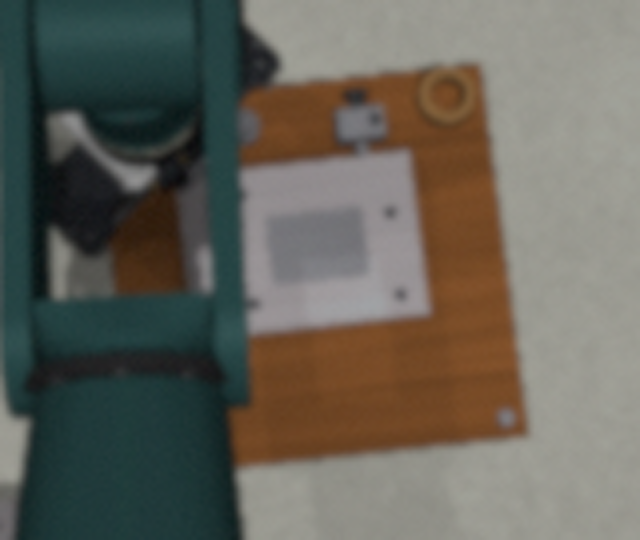

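>>> step_arm(slide=[[0,-0.09,0.3],[0,-0.09,0.3],[0,-0.09,0.3],[0,-0.09,0.3],[0,-0.09,0.3]], delta_rot=[[-2.86,0,0],[-2.86,0,0],[-2.86,0,0],[-2.86,0,0],[-2.86,0,0]])

```text
t: 14.6
ee_pos: [0.5959, 0.0881, 0.0434]
eef_rot: [2.569, 1.569, 0.493]
force: [2.1, 1.9, 0.3]
opening: 0.002
```

>>> step_arm(slide=[[0,-0.09,0.3],[0,-0.09,0.3],[0,-0.09,0.3],[0,-0.09,0.3],[0,-0.09,0.3]], delta_rot=[[-2.86,0,0],[-2.86,0,0],[-2.86,0,0],[-2.86,0,0],[-2.86,0,0]])

```text
t: 15.02
ee_pos: [0.5857, 0.0762, 0.0434]
eef_rot: [2.509, 1.569, 0.682]
force: [0.9, 0.9, 0.6]
opening: 0.004
```

>>> step_arm(slide=[[0,-0.09,0.3],[0,-0.09,0.3],[0,-0.09,0.3],[0,-0.09,0.3],[0,-0.09,0.3]], delta_rot=[[-2.86,0,0],[-2.86,0,0],[-2.86,0,0],[-2.86,0,0],[-2.86,0,0]])

```text
t: 15.43
ee_pos: [0.5786, 0.0623, 0.0434]
eef_rot: [2.75, 1.569, 1.173]
force: [-0.2, 2.7, 1.2]
opening: 0.006
```

```bash
cat >> h.py <<'E'
def kst():
    st=arm.observe(); Rm=R.from_euler("xyz",st["eef_rot"]).as_matrix(); th=np.arctan2(Rm[1,1],Rm[0,1])-TH
    e_r=-np.array([np.cos(th),np.sin(th)]);e_t=np.array([np.sin(th),-np.cos(th)]); d=wj(st["ee_pos"])-[35,135]
    print("tool th",th.round(3),"rad",(d@e_r).round(1),"tan",(d@e_t).round(1),"Fz_tool",(Rm.T@st["force"]).round(2))
E
python3 - <<'E'
from h import *
say(); kst()
s=arm.snapshot("wrist"); im=s["pixels"][:,:,::-1]
cv2.imwrite("pics/w12.png",im)
E
```

```text
t 15.43 p [0.5786 0.0623 0.0434] ydir -0.37 tilt [ 0.001  0.001 -1.   ] F [-0.23  2.73  1.2 ] open 0.006 q [0.01 0.24 1.52 0.   1.38 0.02]
tool th 1.433 rad 60.9 tan -18.6 Fz_tool [-1.2  -0.25 -2.73]
```

View pics/w12.png

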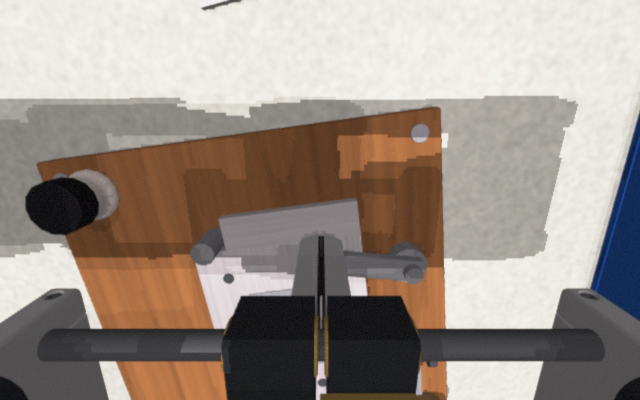

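Bar nearly home over the plate (pivot ~ (412,265), bar to fingers ~ (335,262)); peg at (207,248) still in the notch. Continue to the end stop.

>>> step_arm(slide=[[0,-0.08,0.3],[0,-0.08,0.3],[0,-0.04,0.2],[0,0,0.15],[0,0,0.1]], delta_rot=[[-2.86,0,0],[-2.86,0,0],[-1.5,0,0],[-0.6,0,0],[0,0,0]])

```text
t: 15.9
ee_pos: [0.5766, 0.0514, 0.043]
eef_rot: [-2.291, 1.57, 2.548]
force: [-1.8, 2.6, 1.6]
opening: 0.005
```

```bash
python3 - <<'E'
from h import *
say(); kst()
E
```

```text
t 15.9 p [0.5766 0.0514 0.043 ] ydir 7.29 tilt [-0.001  0.001 -1.   ] F [-1.83  2.64  1.65] open 0.005 q [-0.01  0.24  1.53  0.    1.38 -0.14]
tool th 1.567 rad 61.2 tan -16.0 Fz_tool [-1.64 -1.48 -2.85]
```

>>> step_arm(slide=[[0,0,0.08],[0,0,0.08],[0,0,0.08],[0,0,0],[0,0,0]], delta_rot=[[0,0,0],[0,0,0],[0,0,0],[0,0,0],[0,0,0]])

```text
t: 16.32
ee_pos: [0.5772, 0.0485, 0.0428]
eef_rot: [-1.271, 1.57, -2.714]
force: [-1.4, 1.8, 0.8]
opening: 0.004
```

```bash
python3 - <<'E'
from h import *
say(); kst()
E
```

```text
t 16.32 p [0.5772 0.0485 0.0428] ydir 7.36 tilt [-0. -0. -1.] F [-1.37  1.8   0.84] open 0.004 q [-0.01  0.24  1.53 -0.    1.38 -0.14]
tool th 1.568 rad 61.0 tan -13.2 Fz_tool [-0.84 -1.13 -1.96]
```

>>> step_arm(slide=[[0,0,0.08],[0,0,0.08],[0,0,0.08],[0,0,0],[0,0,0]], delta_rot=[[0,0,0],[0,0,0],[0,0,0],[0,0,0],[0,0,0]])

```text
t: 16.73
ee_pos: [0.5772, 0.0481, 0.0428]
eef_rot: [-3.015, 1.567, 1.827]
force: [-2.7, 6.7, 1.0]
opening: 0.006
```

```bash
python3 - <<'E'
from h import *
say(); kst()
s=arm.snapshot("wrist"); im=s["pixels"][:,:,::-1]
cv2.imwrite("pics/w13.png",im)
E
```

```text
t 16.73 p [0.5772 0.0481 0.0428] ydir 7.4 tilt [-0.001  0.003 -1.   ] F [-2.71  6.7   0.98] open 0.006 q [-0.02  0.24  1.53  0.    1.38 -0.15]
tool th 1.569 rad 61.0 tan -12.8 Fz_tool [-0.95 -1.83 -7.  ]
```

View pics/w13.png

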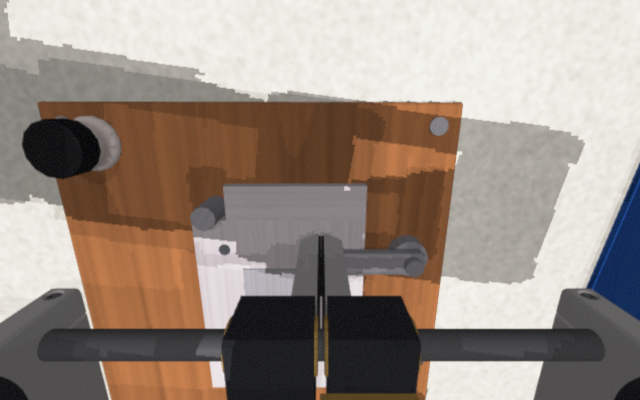

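>>> step_arm(slide=[[0,0,-0.3],[0,0,-0.3],[0,0,-0.4],[0,0,-0.5],[0,0,-0.5]], delta_rot=[[0,0,0],[0,0,0],[0,0,0],[0,0,0],[0,0,0]])

```text
t: 17.2
ee_pos: [0.5754, 0.0661, 0.0431]
eef_rot: [0.732, 1.57, -0.711]
force: [0.3, -0.7, -0.4]
opening: 0.004
```

>>> step_arm(slide=[[-2,0,0],[-4,0,0],[-4,0,1],[-4,0,2],[-4,0,2]], delta_rot=[[0,0,0],[0,0,0],[0,0,0],[0,0,0],[0,0,0]])

```text
t: 17.62
ee_pos: [0.581, 0.0194, 0.2196]
eef_rot: [0.942, 1.57, -0.498]
force: [0.5, -0.4, 0.4]
opening: 0.002
```

>>> step_arm(slide=[[-1,0,3],[0,0,3],[0,0,1],[0,0,0],[0,0,0]], delta_rot=[[0,0,0],[0,0,0],[0,0,0],[0,0,0],[0,0,0]])

```text
t: 18.03
ee_pos: [0.5898, -0.0498, 0.2265]
eef_rot: [-2.27, 1.569, 2.57]
force: [-0.6, 0.2, -0.6]
opening: 0.006
```

```bash
python3 - <<'E'
from h import *
import pickle
say(); st=arm.observe(); s=arm.snapshot("wrist"); im=s["pixels"][:,:,::-1]; pickle.dump((st,s),open("w14.pkl","wb"))
cv2.imwrite("pics/w14.png",im)
p=proj(s,[[*jw((0,0)),.02],[*jw((120,108)),.02],[*jw((35,75)),.063]],st);print(p)
u,v=p.mean(0).astype(int); x0,y0=max(u-100,0),max(v-90,0); print(x0,y0)
cv2.imwrite("pics/w14c.png",cv2.resize(im[y0:y0+180,x0:x0+200],None,fx=3.3,fy=3.3,interpolation=cv2.INTER_CUBIC))
E
```

```text
t 18.03 p [ 0.5898 -0.0498  0.2265] ydir 7.33 tilt [-0.002  0.001 -1.   ] F [-0.64  0.17 -0.58] open 0.006 q [-0.18  0.18  1.23  0.    1.74 -0.31]
[[257.96027757  77.28558117]
 [348.25469049 177.85469112]
 [322.46222065 108.49229526]]
209 31
```

View pics/w14c.png

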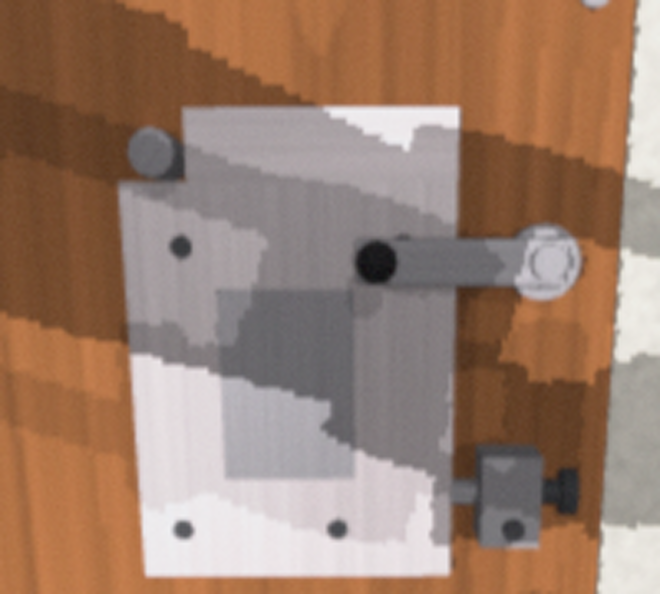

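View pics/w14.png

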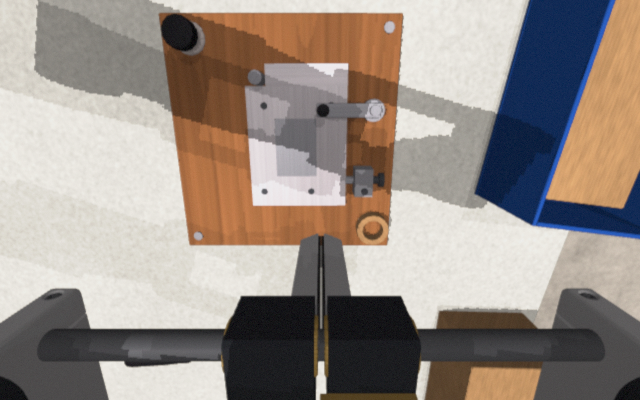

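```bash
python3 - <<'E'
from h import *
import pickle; st,s=pickle.load(open("w14.pkl","rb"))
g=lambda x,y:(209+x/3.3-.35,31+y/3.3-.35)
L=dict(A=(154,-16),B=(154,104),C=(-16,104),D=(-16,8),N=(8,8),E=(8,-16))
Q=dict(A=(147,577),B=(450,575),C=(460,107),D=(183,107),N=(186,181),E=(119,182))
src=np.array([L[k] for k in L]);dst=np.array([wj(cast(s,[g(*Q[k])],.023,st)[0]) for k in L])
a=src-src.mean(0);b=dst-dst.mean(0);th=np.arctan2((a[:,0]*b[:,1]-a[:,1]*b[:,0]).sum(),(a*b).sum())
o=dst.mean(0)-rot(th)@src.mean(0);print(th,o,"\n",(src@rot(th).T+o-dst).round(1))
peg=wj(cast(s,[g(152,152)],.043,st)[0]);print("peg",peg,"peg in plate",rot(th).T@(peg-o))
k=wj(cast(s,[g(376,262)],.063,st)[0]);p=wj(cast(s,[g(549,261)],.036,st)[0]);d=k-p;print(k,p,np.arctan2(-d[1],-d[0]))
E
```

```text
0.0009090689632761425 [1.42248946 0.43552864] 
 [[-0.4 -0.2]
 [ 0.1  0.2]
 [-0.1  0. ]
 [ 0.3 -0.1]
 [ 0.2  0.2]
 [-0.  -0.1]]
peg [1.46247084 0.87174888] peg in plate [0.04037792 0.43618371]
[36.58451434 75.13373933] [ 36.57910253 135.48837059] 1.5708859936019375
```

Measured at the end: peg in the plate frame (0.0, 0.4) mm, plate angle 0.001 rad, keeper 1.571 rad. I'm handing in.

```bash
python3 -c "
from workcell import arm
print(arm.sign_off())"
```

```text
the job is handed in; nothing more can be done
None
```

The plate is home on peg and screw with the keeper bar swung fully round over its edge, and the job was handed in at about 18 s; no verdict came back.

**Plate:** I pushed the short face near the opposite corner with the shut fingers. That brought the notch onto the peg, and I then followed the arc about the peg until the long edge met the set screw. I pressed it home with 9–13 N in the board plane, at most about 1.2 N m about the peg, and the plate no longer moved.

**Keeper:** I pushed the knob round to the end stop. The force rose to about 7 N with no further movement, and then I backed clear.

**Last checks**, from the wrist camera with the robot touching nothing:
- **Notch:** the peg axis is within about 0.5 mm of the plate's origin.
- **Plate angle:** about 0.001 rad from the jig's axes.
- **Keeper angle:** about 1.571 rad.
- **Screw:** the edge looks in contact with the tip. I took no separate reading of the load on the screw.
- **Other things:** the tub and tape looked undisturbed. I never went near the rest, and did not recheck them.

**Limits of the evidence:**
- The camera put the peg and pivot about 1.5 mm off their nominal positions, within its calibration error.
- At one moment the sideways pull of the finger brought the estimated turning moment near zero. I corrected this before the final press.

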